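# Load a power board into a sprung board holder

### The arm

A 6-joint arm with a two-finger parallel gripper is mounted at the origin on the work surface. World frame = base frame: x ahead of the robot, y to its left, z up, the work surface at z = 0. Lengths are in m, angles in degrees, forces in N, time in s.
With the tool pointing down it reaches from about 0.35 to 0.925 m from the base axis. Payload 6.4 kg.
Tool frame: the origin (TCP) lies at the very end of the fingers, on their centre line; the grasp point (between the pads) lies 19 mm behind it (robot.grasp_offset is the distance from the TCP to the grasp point, in m); z points along the fingers, y is the direction in which the jaws open and shut (so a half turn about z gives the same grasp; the last joint's range is limited). The gripper opens to 85 mm and grips with 20 to 120 N. Pads are 22 mm wide; open, the fingers measure 114 mm over their backs; the gripper's body (76 mm by 85 mm) begins 54 mm behind the grasp point. The pads swing forward as they close: fully open they stand 13 mm farther back than shut.
Start: joints at [-75.407, 14.043, 89.255, -0, 76.702, -9.975], TCP at [0.27, -0.591, 0.231] pointing down, gripper open.
Joint ranges: [-179.41, 179.41], [-58.25, 129.5], [7.25, 145.43], [-54.29, 234.29], [11.92, 165.04], [-157.13, 157.13]. Speed limits (degrees/s): [147.25, 147.25, 180, 180, 180, 180].

### API

Orientations are given as a 3x3 rotation matrix whose columns are the frame's x, y, z axes.
In Python, from bench import robot gives the robot as it stands.
- The arm moves only by the tool arm_command, never from a script. Its arguments are lists of equal length, an entry for each row: "hand": the finger opening in cm, from 0 to 8.54; "delta_pos": the shift along the world's x, y, z in cm, a list of three; "spin": the turn about the world's z in rad. In form: {"hand": [hand, ...], "delta_pos": [[x, y, z], ...], "spin": [spin, ...]}. A call has 1 to 8 rows; each row is the pose to reach, as a shift and turn from the pose measured when the call began; what a row does not reach only later rows make up. A row lasts 1/10 s, in which the tool goes at most 50 mm and 8.59 degrees, less where a joint would pass 70% of its speed; a pose out of reach is approached as far as the arm can. A call with a gripper value outside its range is refused whole. The fingers move at their own pace and stop on an object; "squeeze" is the grip in N (left out, the last holds). Time passes only in rows, so rows that repeat a pose let the fingers close. It gives the time, the measured TCP pose, the force and the opening at its end, in the units of the state.
- robot.get_obs(): the state, without advancing time (a new reading comes with each control period).
- robot.grab_frame(name): name is "scene" or "top" or "wrist"; returns the picture (384x512x3 uint8, red, green, blue); there is no depth.
- robot.camera_params(name): a dict with "mtx" (3x3 intrinsics, pixels), "D" ([k1, k2, p1, p2, k3] as OpenCV has them; the pictures are not rectified), "R" (3x3) and "t" (3): a world point X has camera coordinates R X + t. Camera axes: x right, y down, z forward; pixel columns grow to the right and rows downward; lengths in m; the calibration is good to about 2 mm. A picture is of the moment at which its call begins: read the wrist's pose just before it. camera_params takes no time and is no camera call; for the wrist camera it gives the pose at the moment of the call.
- robot.close_job(): hands the job in, once; it reports no verdict.
The state is a dict: "t": time; "joint_pos": joint angles; "joint_vel": joint speeds; "joint_efforts": joint torques, N m; "position": TCP position; "orientation": TCP orientation; "ft_force": force on the tool from outside, world axes, zero at the start; "wrist_torque": the same for the moment, N m; "opening": opening from 0.0 (shut) to 1.0 (fully open).
Only numpy, scipy, OpenCV 4.12 (cv2) and the standard library are available. Lean on these libraries where they do the work, as an engineer would, in place of code of your own. Each camera call takes 0.05 s, during which the arm holds its last target.

### The job

Load the large circuit board with the finned heat sink into the sprung board holder, heat sink up and either way round: push the sprung jaw back with the board's edge, lower the board between the jaws and let the jaw close on it. Both 80 mm edges must end under the jaws' lips, the board flat on the ledges, tight against the fixed jaw and about centred along the jaws. Let go of it, and leave the other things on the bench where they are.

Things in the scene. Friction and masses are not known exactly. Their poses are not given: they have to be found in the camera images.
- holder: Sprung board holder, bolted down, 104 mm along x, 223 mm along y: low fixed jaw at -y, taller sprung jaw at +y, then spring barrels and end block (y +99 to +148 mm, 50 mm high). Origin on the bench under the centre of a loaded board, z up. Each jaw has, towards the other, a ledge 12 mm deep, top at z 30 mm, and 7 mm over it a lip 4 mm deep, underside at z 37 mm.
- fixed_lip (a point): Top edge, at mid-length, of the fixed jaw's lip face (the face towards the sprung jaw), at y -51 mm in the holder, 43 mm above the bench. The back of the groove under the lip lies 4 mm further towards -y (y -55 mm); the fixed jaw reaches back to y -75 mm. Axes as the holder's.
- jaw_face (a point): Top edge, at mid-length, of the sprung jaw's lip face (the face towards the fixed jaw), 60 mm above the bench, at y +31 mm in the holder at rest; moves with the jaw. The face is upright from z 60 down to 37 mm; the groove's back is 4 mm further to +y. At rest the groove backs are 90 mm apart: too near for the 110 mm board. Axes as the holder's.
- sprung_jaw (a joint): Travel of the sprung jaw away from the fixed jaw (holder +y), m: 0 at rest, 0.045 at its end stop; 0.020 with the board loaded. The spring always pushes it back towards the fixed jaw: 3.3 N at rest plus 0.11 N per mm. For the level board to pass down between the lips it must be at least 0.028.
- board_mid (a point): Large circuit board: dark plate 80 mm along x, 110 mm along y, 3 mm thick, about 200 g, flat on bench. Mid-board stands an aluminium heat sink, 44 mm along x, 28 mm along y, top 35 mm above the board's underside; grip its y faces: a strip 32 mm wide along y is free of parts there. Others are up to 21 mm high; the 80 mm edges are bare for 8 mm. Point: board centre, 17.5 mm above its underside.
- small_board: Bystander: small circuit board, 50 x 62 mm, no heat sink. Origin under its centre.
- screwdriver: Bystander: black-handled screwdriver, 160 mm long, lying between board and holder.
- solder_reel: Bystander: metal reel, 62 mm across, 38 mm high, flat on the bench. Origin under its centre.
- flux_bottle: Bystander: white bottle with steel cap, 54 mm across, 85 mm high. Origin under its centre.
- tin: Bystander: steel tin with a lid, 71 mm across, 58 mm high. Origin under its centre.
- tub: Bystander: white tub with screw lid, 75 mm across, 52 mm high. Origin under its centre.
- cutters: Bystander: side cutters, 105 mm long, lying flat.
Mind the look-alikes: they are no part of the job. Leave any green, purple or yellow look-alike of the part that bears board_mid alone.

How it is judged:
By the outcome, as a careful person would: the job done as asked, in the order asked, and still so for the second after the job is handed in, with the robot touching nothing.
It also fails if it takes over 45 s, if anything falls off the work surface, if the arm or the gripper's body presses on something with over 40 N, if the wrist force passes 120 N, or if a joint passes its speed limit or range.

## Working session

There is one attempt and no reset: what is moved stays moved. The work goes in short steps, Python scripts to look and compute and a tool call to move; the robot and the scene stay as the last step left them, time stands still between calls to the robot, and variables do not carry over. Pictures are saved under pics/ and viewed, and the job is handed in when it is done.

Besides the shell and the picture viewer there is one more tool, called after "Request:" as a command line: name --pt "numbers of a row" for each row, then --argument value for the rest. arm_command: Moves the arm, as the interface text tells. Its arguments: {"type":"object","properties":{"hand":{"type":"array","items":{"type":"number"}},"delta_pos":{"type":"array","items":{"type":"array","items":{"type":"number"}}},"spin":{"type":"array","items":{"type":"number"}},"squeeze":{"type":"number"}},"required":["hand","delta_pos","spin"]}

```bash
mkdir -p pics; ls
python3 - <<'E'
from bench import robot
import cv2
o=robot.get_obs(); print(o['t'],o['position'],o['opening'],o['orientation'])
for n in ('scene','top'):
    im=robot.grab_frame(n); cv2.imwrite(f'pics/{n}0.png',im[:,:,::-1])
    p=robot.camera_params(n); print(n,p)
E
```

```text
pics
0.0 [ 0.27011129 -0.5906051   0.23017124] 1.0039484791458102 [[ 9.09475718e-01  4.15756744e-01 -4.98222727e-04]
 [ 4.15756912e-01 -9.09473834e-01  1.88028888e-03]
 [ 3.28622247e-04 -1.91721662e-03 -9.99998108e-01]]
scene {'mtx': array([[488.58695683,   0.        , 253.80137096],
       [  0.        , 488.58695683, 184.8304064 ],
       [  0.        ,   0.        ,   1.        ]]), 'D': array([-0.06404533,  0.        ,  0.        ,  0.        ,  0.        ]), 'R': array([[ 0.80628725,  0.5913803 , -0.01304659],
       [ 0.36922504, -0.52038774, -0.76998017],
       [-0.46214039,  0.61600806, -0.63793442]]), 't': array([-0.40351864, -0.1434782 ,  1.45720793])}
top {'mtx': array([[485.36501016,   0.        , 254.74921065],
       [  0.        , 485.36501016, 187.99083139],
       [  0.        ,   0.        ,   1.        ]]), 'D': array([-0.10306034,  0.        ,  0.        ,  0.        ,  0.        ]), 'R': array([[-7.80001287e-04, -9.99997348e-01, -2.16676552e-03],
       [-9.95340884e-01,  9.85275129e-04, -9.64134530e-02],
       [ 9.64153323e-02,  2.08146769e-03, -9.95339013e-01]]), 't': array([0.0079094 , 0.49556185, 1.56357895])}
```

Run:
```python
import cv2
for n in ('scene','top'):
    a=cv2.imread(f'pics/{n}0.png'); cv2.imwrite(f'pics/{n}0b.png',cv2.resize(a,(800,600),interpolation=cv2.INTER_CUBIC))
```

```text
(no output)
```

View pics/top0b.png

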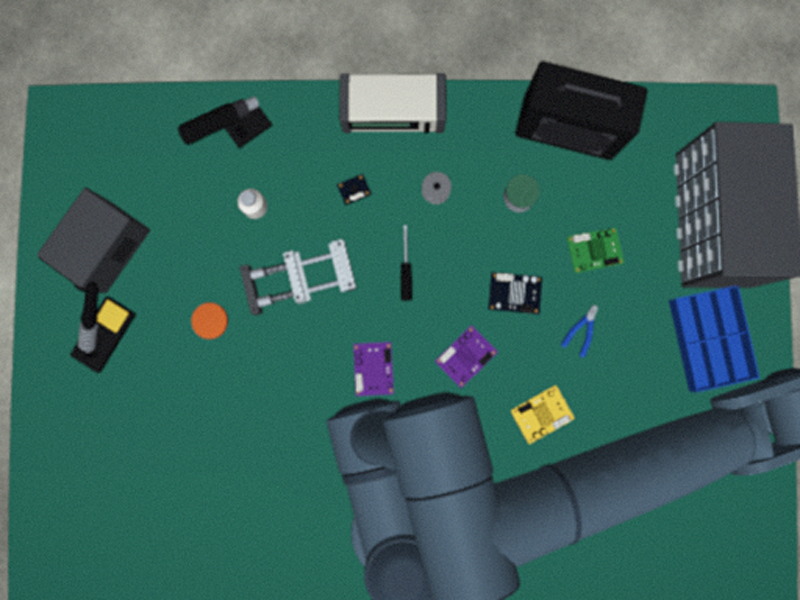

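View pics/scene0b.png

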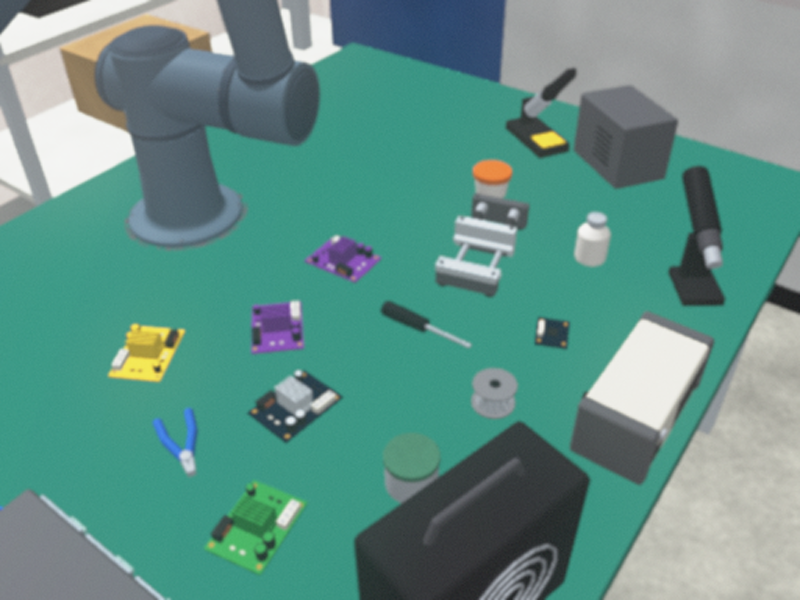

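Top view, pixels in the 800×600 picture. Candidates for the board:
- Dark board with a silver heat sink at (516,293).
- Green look-alike at (596,250).
- Purple look-alikes at (465,356) and (374,368).
- Yellow look-alike at (542,414).
- Small dark board without a heat sink at (353,189).

By the description, I choose the one at (516,293). The holder is at about (300,275), with its fixed jaw at (343,265). Next is a close crop of each.

Run:
```python
import cv2,numpy as np
a=cv2.imread('pics/top0.png'); b=cv2.imread('pics/scene0.png')
c1=cv2.resize(a[165:210,300:360],(400,300),interpolation=cv2.INTER_CUBIC)
c2=cv2.resize(a[145:207,148:231],(400,300),interpolation=cv2.INTER_CUBIC)
c3=cv2.resize(b[232:286,153:225],(400,300),interpolation=cv2.INTER_CUBIC)
c4=cv2.resize(b[118:193,270:370],(400,300),interpolation=cv2.INTER_CUBIC)
cv2.imwrite('pics/crop0.png',np.vstack([np.hstack([c1,c2]),np.hstack([c3,c4])]))
```

```text
(no output)
```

View pics/crop0.png

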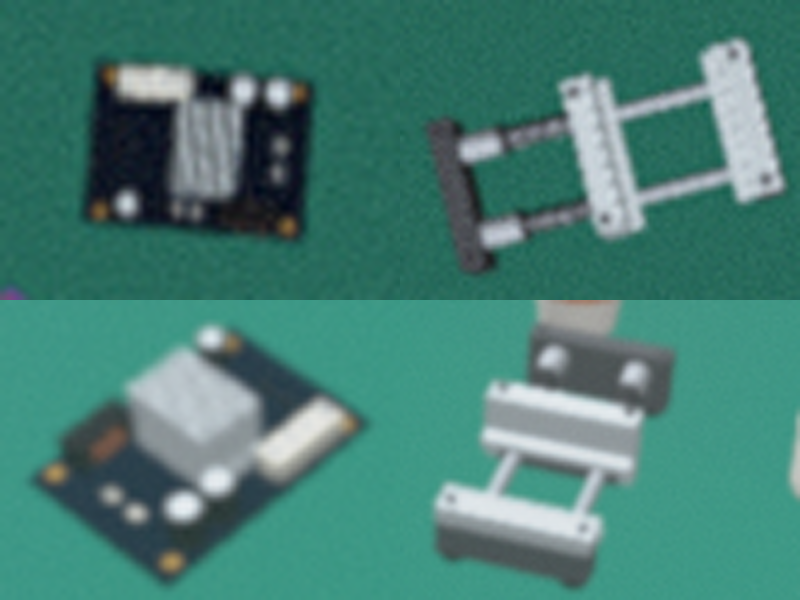

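The crop confirms a dark board with a silver heat sink at mid-board, the sink's long axis across the board. The holder's fixed jaw is to the right (−y) and its end block to the left. I'll get rough positions from the top view and refine them with the wrist camera.

```bash
cat > h.py <<'E'
import cv2,numpy as np
def ray(p,uv,z):
    uv=np.atleast_2d(np.array(uv,float)); 
    n=cv2.undistortPoints(uv[:,None],p['mtx'],np.array(p['D']))[:,0]
    d=np.c_[n,np.ones(len(n))]@p['R']; c=-p['R'].T@p['t']
    s=(z-c[2])/d[:,2]; return c+d*s[:,None]
def proj(p,X):
    r,_=cv2.Rodrigues(p['R']); return cv2.projectPoints(np.atleast_2d(X).astype(float),r,p['t'],p['mtx'],np.array(p['D']))[0][:,0]
E
python3 - <<'E'
from bench import robot
from h import *
a=cv2.imread('pics/top0.png'); p=robot.camera_params('top')
hsv=cv2.cvtColor(a,cv2.COLOR_BGR2HSV)
m=np.zeros(a.shape[:2],np.uint8); roi=np.s_[168:208,306:354]
green=((hsv[...,0]>65)&(hsv[...,0]<95)&(hsv[...,1]>100)&(hsv[...,2]>60))
m[roi]=(~green[roi])*255
m=cv2.morphologyEx(m,cv2.MORPH_OPEN,np.ones((3,3)))
c=max(cv2.findContours(m,0,2)[0],key=cv2.contourArea)
X=ray(p,c[:,0],0.003)[:,:2]
r=cv2.minAreaRect((X*1000).astype(np.float32)); print('board',r)
# holder jaw lips: crop pixel -> full (148+u*83/400,145+v*62/300)
f=lambda u,v:(148+(u-400)*83/400-.5+.1,145+v*62/300-.5+.1)
L=[f(702,57),f(742,202)]; print('fixed lip ends',ray(p,L,.043))
L=[f(607,80),f(643,228)]; print('jaw lip low ends z43',ray(p,L,.043)); 
L=[f(597,80),f(630,232)]; print('jaw top face z60',ray(p,L,.060)); 
L=[f(784,188),f(745,40)]; print('fixed back z43?',ray(p,L,.043))
for n,g in (('drv',(406/1.5625,280/1.5625)),('drv tip',(405/1.5625,225/1.5625)),('reel',(279,120)),('tub',(133,205)),('bottle',(161,130))): print(n,ray(p,g,.02)[0])
E
```

```text
board ((501.70819091796875, -240.9755096435547), (108.42981719970703, 81.580810546875), 85.11573028564453)
fixed lip ends [[0.59729996 0.15222812 0.043     ]
 [0.49918305 0.12447669 0.043     ]]
jaw lip low ends z43 [[0.58180682 0.21643238 0.043     ]
 [0.48178733 0.19091661 0.043     ]]
jaw top face z60 [[0.5792188  0.22083262 0.06      ]
 [0.47762229 0.19751246 0.06      ]]
fixed back z43? [[0.50856286 0.09630478 0.043     ]
 [0.6088193  0.1232126  0.043     ]]
drv [ 0.52494656 -0.00926576  0.02      ]
drv tip [ 0.64226457 -0.0073707   0.02      ]
reel [ 0.72344034 -0.07348889  0.02      ]
tub [0.44009781 0.40828164 0.02      ]
bottle [0.69067893 0.32016371 0.02      ]
```

Request:
arm_command --hand '[5,5,5,5,5,5,5,5]' --pt "1.5 2 0" --pt "4 6 0" --pt "6.5 10 0" --pt "9 14 0" --pt "11.5 18 0" --pt "14 22 0" --pt "16.5 26 0" --pt "19 29 0" --spin '[-0.05,-0.1,-0.16,-0.22,-0.28,-0.34,-0.4,-0.46]' --squeeze 60

```text
t: 0.9
position: [0.4606, -0.2981, 0.2299]
orientation: [[0.999, -0.033, -0.0], [-0.033, -0.999, 0.002], [-0.0, -0.002, -1.0]]
ft_force: [0.0, -0.2, 0.3]
opening: 0.584
```

Request:
arm_command --hand '[5,5,5]' --pt "2 3 0" --pt "3 4 0" --pt "3 4 0" --spin '[-0.04,-0.055,-0.055]'

```text
t: 1.2
position: [0.4913, -0.2564, 0.2294]
orientation: [[0.996, -0.084, -0.001], [-0.084, -0.996, 0.003], [-0.001, -0.003, -1.0]]
ft_force: [-0.3, -0.1, -0.5]
opening: 0.584
```

Run:
```python
from bench import robot
from h import *
o=robot.get_obs(); print(o['t'],o['position'],np.degrees(np.arctan2(*o['orientation'][[1,0],1])),o['opening'],o['ft_force'])
p=robot.camera_params('wrist'); im=robot.grab_frame('wrist'); print(p, 'cam',-p['R'].T@p['t'])
np.savez('pics/w1.npz',**p); cv2.imwrite('pics/w1.png',im[:,:,::-1])
```

```text
1.2 [ 0.49133883 -0.25635152  0.22941456] -94.84319867493363 0.5842117829068485 [-0.25642141 -0.14095074 -0.51191334]
{'mtx': array([[315.48994565,   0.        , 256.00371627],
       [  0.        , 315.48994565, 191.59320034],
       [  0.        ,   0.        ,   1.        ]]), 'D': array([0.00579895, 0.        , 0.        , 0.        , 0.        ]), 'R': array([[-0.08560132, -0.99632395, -0.00331658],
       [-0.95869852,  0.08146152,  0.27250902],
       [-0.27123709,  0.02650673, -0.96214751]]), 't': array([-0.21227479,  0.45802422,  0.51706229])} cam [ 0.56118261 -0.26251144  0.37197043]
```

View pics/w1.png

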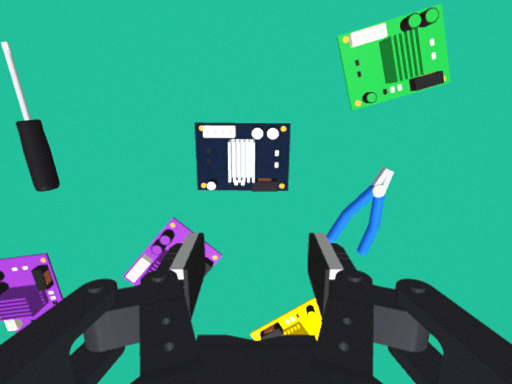

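The wrist view shows the dark board centred at about (243,157), spanning (195,123) to (290,192), already nearly aligned with the fingers. Next I'll measure its outline and the heat sink.

Run:
```python
from h import *
a=cv2.imread('pics/w1.png'); p=dict(np.load('pics/w1.npz'))
hsv=cv2.cvtColor(a,cv2.COLOR_BGR2HSV)
g=((hsv[...,0]>70)&(hsv[...,0]<95)&(hsv[...,1]>120)&(hsv[...,2]>90))
m=np.zeros(a.shape[:2],np.uint8); r=np.s_[112:202,185:300]; m[r]=(~g[r])*255
c=max(cv2.findContours(m,0,1)[0],key=cv2.contourArea)
X=ray(p,c[:,0],0.002)[:,:2]*1000
q=cv2.minAreaRect(X.astype(np.float32)); print(q, cv2.boxPoints(q))
# heat sink: bright low-sat within
s=np.zeros_like(m); r=np.s_[138:192,224:260]; s[r]=((hsv[...,1]<60)&(hsv[...,2]>110))[r]*255
s=cv2.morphologyEx(s,cv2.MORPH_CLOSE,np.ones((5,5)))
c=max(cv2.findContours(s,0,1)[0],key=cv2.contourArea); print(cv2.boundingRect(c))
X=ray(p,c[:,0],0.035)[:,:2]*1000; print(cv2.minAreaRect(X.astype(np.float32)))
cv2.imwrite('pics/m1.png',cv2.resize(np.hstack([a[105:205,180:305],cv2.merge([m,s,m])[105:205,180:305]]),(800,320),interpolation=cv2.INTER_NEAREST))
```

```text
((500.0222473144531, -239.743408203125), (109.22545623779297, 79.8475112915039), 85.11224365234375) [[ 455.59045 -290.7559 ]
 [ 535.14764 -297.5592 ]
 [ 544.45404 -188.73093]
 [ 464.89685 -181.92761]]
(227, 138, 33, 48)
((500.52618408203125, -242.14468383789062), (34.333213806152344, 51.43617630004883), 85.10993194580078)
```

View pics/m1.png

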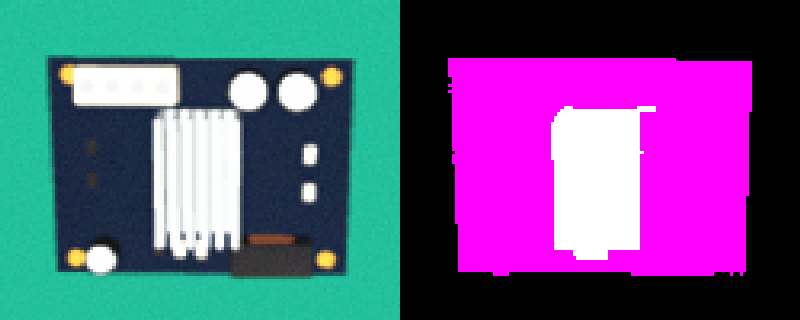

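Request:
arm_command --hand '[5,5,5,5,5,5,5,5]' --pt "0.5 1 -3" --pt "0.9 1.6 -7" --pt "0.9 1.6 -11" --pt "0.9 1.6 -14" --pt "0.9 1.6 -16" --pt "0.9 1.6 -17" --pt "0.9 1.6 -17" --pt "0.9 1.6 -17" --spin '[0,0,0,0,0,0,0,0]'

```text
t: 2.05
position: [0.5001, -0.2425, 0.0605]
orientation: [[0.996, -0.086, 0.0], [-0.086, -0.996, 0.002], [0.0, -0.002, -1.0]]
ft_force: [-0.1, 0.3, 0.5]
opening: 0.586
```

Run:
```python
from bench import robot
from h import *
o=robot.get_obs(); print(o['t'],o['position'],o['orientation'],o['ft_force'])
p=robot.camera_params('wrist'); im=robot.grab_frame('wrist')
np.savez('pics/w2.npz',**p); cv2.imwrite('pics/w2.png',im[:,:,::-1])
```

```text
2.05 [ 0.50007848 -0.24248451  0.06048332] [[ 9.96265423e-01 -8.63425242e-02  4.18327774e-04]
 [-8.63431052e-02 -9.96264074e-01  1.66221271e-03]
 [ 2.73245292e-04 -1.69212477e-03 -9.99998531e-01]] [-0.14316234  0.2797821   0.47251249]
```

View pics/w2.png

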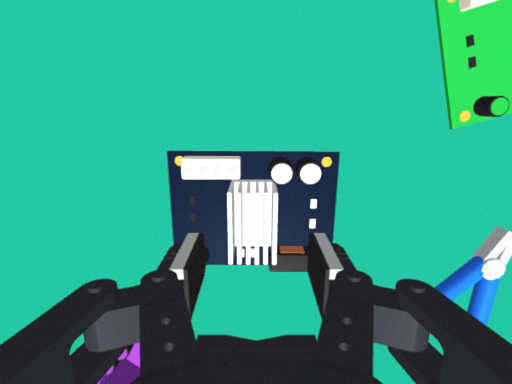

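The heat sink (columns 228–278) sits between the fingers, about 2 mm off centre. I'll correct that while descending, then close.

Request:
arm_command --hand '[5,5,5,5,5,5]' --pt "0 0.25 -1.5" --pt "0 0.25 -3.5" --pt "0 0.25 -4.7" --pt "0 0.25 -5.2" --pt "0 0.25 -5.3" --pt "0 0.25 -5.3" --spin '[0,0,0,0,0,0]'

```text
t: 2.7
position: [0.5008, -0.2403, 0.0083]
orientation: [[0.996, -0.086, 0.002], [-0.086, -0.996, 0.001], [0.002, -0.001, -1.0]]
ft_force: [-0.6, 0.3, -0.8]
opening: 0.589
```

Request:
arm_command --hand '[2.4,2.4,2.4,2.4,2.4,2.4,2.4]' --pt "0 0 0" --pt "0 0 0" --pt "0 0 0" --pt "0 0 0" --pt "0 0 0" --pt "0 0 0" --pt "0 0 0" --spin '[0,0,0,0,0,0,0]' --squeeze 60

```text
t: 3.4
position: [0.5016, -0.2409, 0.0093]
orientation: [[0.996, -0.086, 0.003], [-0.086, -0.996, -0.001], [0.003, 0.0, -1.0]]
ft_force: [-1.5, 0.6, 6.1]
opening: 0.317
```

Gripped at about 27 mm opening, which matches the 28 mm sink. Lifting.

Request:
arm_command --hand '[2.4,2.4,2.4,2.4,2.4,2.4]' --pt "0 0 0.5" --pt "0 0 2" --pt "0 0 5" --pt "0 0 9" --pt "0 0 11" --pt "0 0 11" --spin '[0,0,0,0,0,0]'

```text
t: 4.0
position: [0.5036, -0.2423, 0.1238]
orientation: [[0.996, -0.086, 0.01], [-0.086, -0.996, -0.005], [0.01, 0.005, -1.0]]
ft_force: [1.0, 0.1, -2.1]
opening: 0.316
```

Run:
```python
from bench import robot
from h import *
o=robot.get_obs(); print(o['t'],o['position'],o['orientation'],o['ft_force'],o['wrist_torque'],o['opening'])
p=robot.camera_params('wrist'); im=robot.grab_frame('wrist')
np.savez('pics/w3.npz',**p); cv2.imwrite('pics/w3.png',im[:,:,::-1])
p=robot.camera_params('scene'); im=robot.grab_frame('scene')
cv2.imwrite('pics/s3.png',cv2.resize(im[150:300,100:300,::-1],(800,600),interpolation=cv2.INTER_CUBIC))
```

```text
4.0 [ 0.50363376 -0.2423334   0.12375713] [[ 0.99625506 -0.08590994  0.00976458]
 [-0.08585983 -0.99629237 -0.00544117]
 [ 0.01019582  0.00458241 -0.99993752]] [ 0.99587664  0.09724959 -2.07717107] [-0.03641982 -0.03146342  0.03489703] 0.3155246661070833
```

View pics/w3.png

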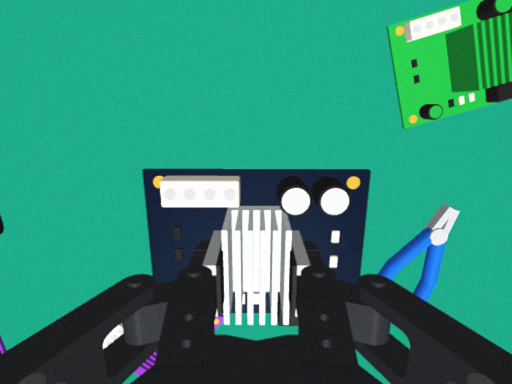

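View pics/s3.png

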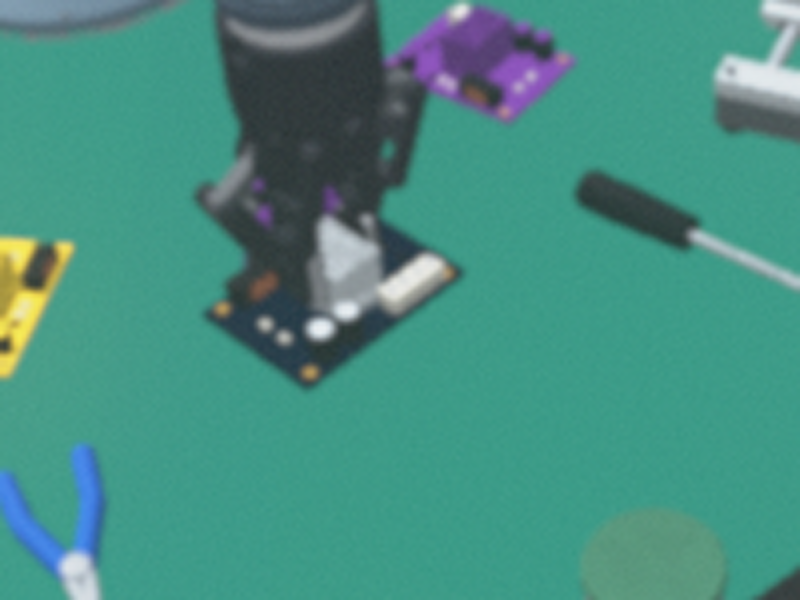

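The board is held level and nothing else has moved. Next I'll move beside the holder with the gripper aligned, and view the holder past the board.

Request:
arm_command --hand '[2.4,2.4,2.4,2.4,2.4,2.4,2.4,2.4]' --pt "-0.5 1 2" --pt "-1 4 5" --pt "-2 8 9" --pt "-3 12 12" --pt "-4 16 13" --pt "-5 20 13" --pt "-6 24 13" --pt "-7 28 13" --spin '[0,0.04,0.08,0.12,0.16,0.2,0.24,0.28]'

```text
t: 4.9
position: [0.4294, 0.0411, 0.2469]
orientation: [[0.981, 0.194, -0.001], [0.194, -0.981, 0.001], [-0.0, -0.001, -1.0]]
ft_force: [0.4, 0.8, -2.1]
opening: 0.32
```

Request:
arm_command --hand '[2.4,2.4,2.4,2.4,2.4,2.4]' --pt "-1 4 0" --pt "-1.5 8 0" --pt "-2 11 0" --pt "-2 12 0" --pt "-2 12 0" --pt "-2 12 0" --spin '[0.04,0.06,0.06,0.06,0.06,0.06]'

```text
t: 5.5
position: [0.4092, 0.1603, 0.2458]
orientation: [[0.968, 0.252, -0.003], [0.252, -0.968, 0.0], [-0.003, -0.001, -1.0]]
ft_force: [-0.6, -0.1, -2.4]
opening: 0.316
```

Run:
```python
from bench import robot
from h import *
o=robot.get_obs(); print(o['t'],o['position'],o['orientation'],o['ft_force'],o['opening'])
p=robot.camera_params('wrist'); im=robot.grab_frame('wrist')
np.savez('pics/w4.npz',pos=o['position'],ori=o['orientation'],**p); cv2.imwrite('pics/w4.png',im[:,:,::-1])
```

```text
5.5 [0.40915039 0.16033046 0.24580403] [[ 9.67753828e-01  2.51880974e-01 -2.91606775e-03]
 [ 2.51883093e-01 -9.67757596e-01  3.77765538e-04]
 [-2.72689477e-03 -1.10009221e-03 -9.99995677e-01]] [-0.64941868 -0.08149962 -2.39815746] 0.3162216157069816
```

View pics/w4.png

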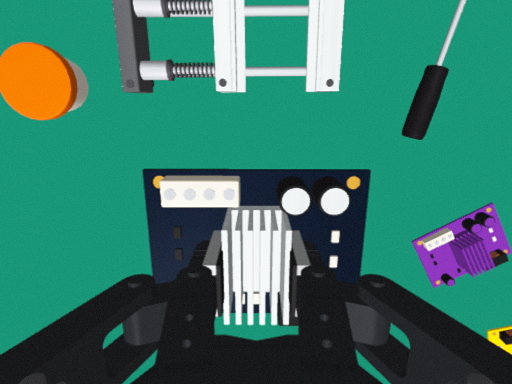

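The holder is only partly in view: fixed jaw on the right at columns 307–345, sprung jaw at 213–245. I'll raise the arm to see all of it.

Request:
arm_command --hand '[2.4,2.4,2.4,2.4,2.4]' --pt "0 0 3" --pt "0 0 7" --pt "0 0 10" --pt "0 0 11" --pt "0 0 11" --spin '[0,0,0,0,0]'

```text
t: 6.05
position: [0.4102, 0.1593, 0.3571]
orientation: [[0.968, 0.249, 0.0], [0.249, -0.968, 0.001], [0.0, -0.001, -1.0]]
ft_force: [0.3, 0.1, -1.2]
opening: 0.316
```

Run:
```python
from bench import robot
from h import *
o=robot.get_obs(); print(o['t'],o['position'],o['orientation'],o['ft_force'],o['opening'])
p=robot.camera_params('wrist'); im=robot.grab_frame('wrist')
np.savez('pics/w5.npz',pos=o['position'],ori=o['orientation'],**p); cv2.imwrite('pics/w5.png',im[:,:,::-1])
cv2.imwrite('pics/w5c.png',cv2.resize(im[0:150,100:300,::-1],(800,600),interpolation=cv2.INTER_CUBIC))
```

```text
6.05 [0.4101585  0.15929554 0.35709362] [[ 9.68418623e-01  2.49329774e-01  1.83479554e-04]
 [ 2.49329584e-01 -9.68418418e-01  7.25541946e-04]
 [ 3.58584189e-04 -6.56881451e-04 -9.99999720e-01]] [ 0.33554211  0.13227096 -1.16940708] 0.3162089767679571
```

View pics/w5.png

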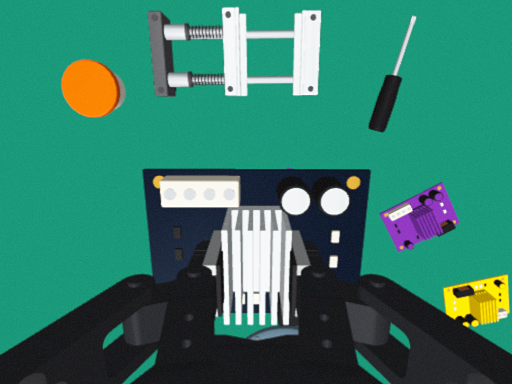

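View pics/w5c.png

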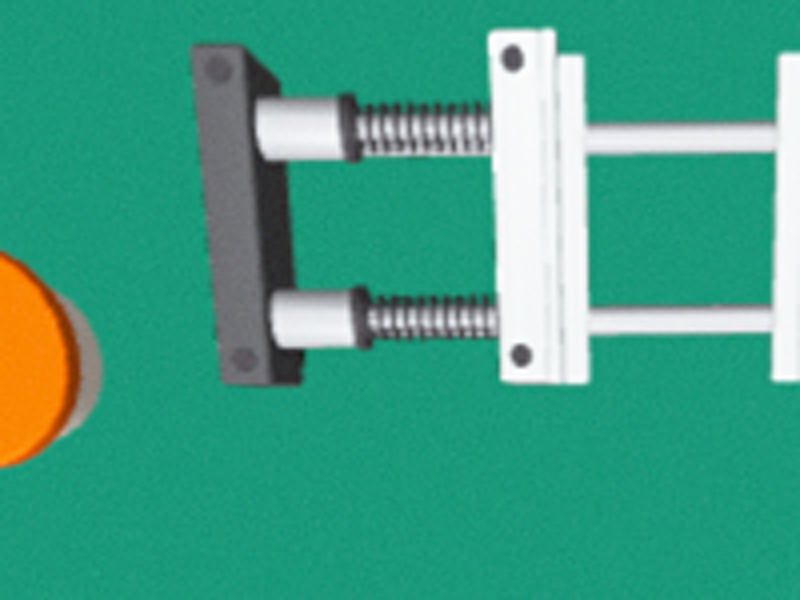

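Run:
```python
from h import *
a=cv2.imread('pics/w5.png')
b=np.hstack([cv2.resize(a[0:105,215:255],(320,600),fx=8,fy=8,interpolation=cv2.INTER_CUBIC),cv2.resize(a[0:105,285:330],(360,600),interpolation=cv2.INTER_CUBIC)])
b=cv2.convertScaleAbs(cv2.convertScaleAbs(b,alpha=1,beta=-120),alpha=1.9)
cv2.imwrite('pics/w5d.png',b)
g=a[...,2].astype(int)  # red: green bg low
for r in (20,35,50,65,80): print(r,'J',g[r,220:250],'F',g[r,290:326])
```

```text
20 J [ 23  39 135 234 248 246 245 246 248 248 248 248 248 246 243 243 245 246
 225 227 245 246 245 245 248 218  98  22  27  25] F [ 25  25  25  41 154 239 247 245 245 245 245 231 225 243 238 235 244 243
 244 246 242 213 179 162 198 236 244 244 244 248 235  72  21  26  29  19]
35 J [109 167 153 216 245 245 245 246 246 247 247 248 248 247 246 233 234 244
 230 203 234 246 245 244 244 238 236 240 240 241] F [234 235 234 229 229 240 244 245 247 244 239 231 239 245 240 237 241 243
 243 244 243 241 241 239 241 241 241 243 246 226  76  22  28  27  25  23]
50 J [ 26  25  32 109 223 245 244 246 248 247 246 246 247 247 245 234 235 243
 237 207 226 246 246 245 246 244 183  47  23  22] F [ 28  20  32 117 221 248 246 245 246 245 231 226 244 244 243 242 241 243
 243 244 241 241 240 241 239 240 242 243 234 157  45  25  31  24  29  28]
65 J [ 24  21  23  59 206 247 244 245 245 247 247 245 245 245 245 241 239 244
 245 222 228 246 246 245 245 249 214  66  20  24] F [ 26  23  38 154 236 247 246 246 246 244 233 233 244 241 238 243 242 243
 244 244 242 240 240 239 241 242 244 244 211  62  20  29  28  14  26  25]
80 J [200 153 221 210 166 224 244 244 244 246 246 246 244 244 245 245 234 233
 243 230 219 240 245 244 243 244 237 231 234 236] F [236 237 231 228 238 244 245 245 244 233 233 244 244 245 245 242 244 243
 244 242 243 243 241 240 241 243 245 214  81  26  24  25  28  17  25  29]
```

View pics/w5d.png

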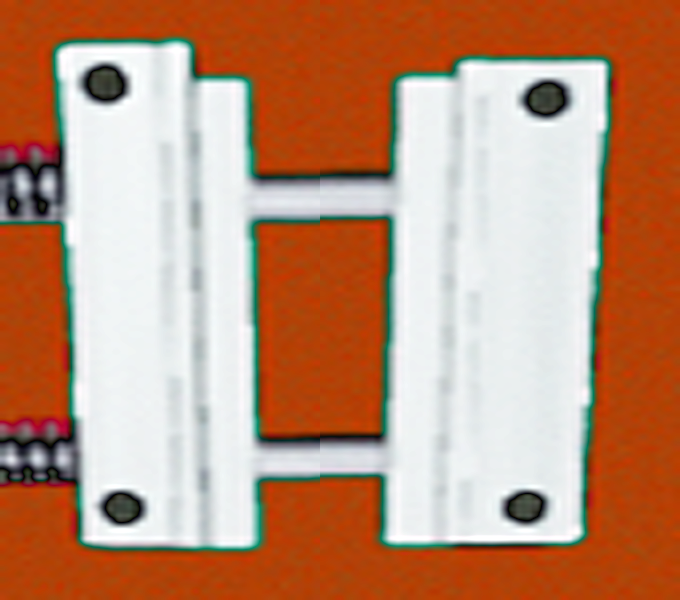

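```bash
cat > hold.py <<'E'
from h import *
from scipy.optimize import least_squares
d=dict(np.load('pics/w5.npz')); p={k:d[k] for k in('mtx','D','R','t')}
print('cam',-p['R'].T@p['t'])
a=cv2.imread('pics/w5.png').astype(float)
def sub(r,lo,hi):  # 50% crossing of red channel
    v=a[r-1:r+2,:,2].mean(0); th=135
    for c in range(lo,hi):
        if (v[c]-th)*(v[c+1]-th)<=0: return c+(th-v[c])/(v[c+1]-v[c])
def dip(r,lo,hi):
    v=a[r-2:r+3,:,2].mean(0)[lo:hi]; w=np.clip(v.max()-4-v,0,None); return lo+(w*np.arange(len(w))).sum()/w.sum()
L=[]
for r in (50,55,60,65,70,90):
    L.append(('Fback',sub(r,312,325),r,-.075,.043)); L.append(('Fledge',sub(r,288,298),r,-.043,.030))
    L.append(('Jledge',sub(r,243,250),r,.023,.030))
for r in (25,45,50,55,60,65,70):
    L.append(('Flip',dip(r,299,304),r,-.051,.040)); L.append(('Jlip',dip(r,237,243),r,.031,.048))
L=[l for l in L if l[1] is not None]
P=np.array([ray(p,(l[1],l[2]),l[4])[0] for l in L]); Y=np.array([l[3] for l in L])
def res(q):
    ay=np.array([-np.sin(q[0]),np.cos(q[0])]); return (P[:,:2]@ay-q[1]-Y)*1000
s=least_squares(res,[.26,.05]); e=s.fun
print('yaw',np.degrees(s.x[0]),'c',s.x[1])
for n in ('Fback','Fledge','Flip','Jlip','Jledge'): print(n,np.round([x for x,l in zip(e,L) if l[0]==n],2))
th=s.x[0]; ax=np.array([np.cos(th),np.sin(th)]); ay=np.array([-ax[1],ax[0]])
# ends along x: far top edges
def rowedge(c,lo,hi):
    v=a[:,c-1:c+2,2].mean(1)
    for r in range(lo,hi):
        if (v[r]-135)*(v[r+1]-135)<=0: return r+(135-v[r])/(v[r+1]-v[r])
for n,c,z in (('F',308,.043),('F',314,.043),('J',229,.060),('J',235,.060),('Fl',297,.03),('Jl',243,.03)):
    r0=rowedge(c,3,20); r1=rowedge(c,90,102)
    x=[ray(p,(c,r),z)[0,:2]@ax for r in (r0,r1)]; x0=ray(p,(c,r1),0.0)[0,:2]@ax
    print(n,r0,r1,np.round(x,4),'len',x[1]-x[0],'mid',np.mean(x),'near@z0',x0)
E
python3 hold.py
```

```text
cam [0.47795246 0.17651136 0.49973126]
yaw 14.816149801110647 c 0.03933744467936473
Fback [-0.23  0.11 -0.06 -0.26 -0.48 -0.34]
Fledge [0.94 0.74 0.88 0.96 0.96 0.7 ]
Flip [-0.28  0.29  0.11 -0.23 -0.24 -0.28 -0.01]
Jlip [ 0.05  0.04 -0.01 -0.07  0.08  0.39  0.71]
Jledge [-0.83 -0.74 -0.83 -0.74 -0.65 -0.7 ]
F 9.838235294117647 94.78280542986425 [0.6219 0.5171] len -0.10478459912519544 mid 0.5694653389299552 near@z0 0.5180027129380517
F 9.835777126099707 94.70974576271186 [0.6218 0.5171] len -0.10469054561470414 mid 0.569446009545659 near@z0 0.5180330179407586
J 6.7835616438356166 90.4625 [0.6218 0.523 ] len -0.09875622475507462 mid 0.572386093918281 near@z0 0.5251651558232642
J 6.812101910828026 95.45925925925926 [0.6217 0.5166] len -0.10506709461836294 mid 0.5691437265549388 near@z0 0.5178943927716161
Fl 12.641618497109826 94.93817204301075 [0.6219 0.5173] len -0.10465293457463642 mid 0.5695977760085214 near@z0 0.5179146303944828
Jl 13.137724550898204 95.58690744920993 [0.6219 0.517 ] len -0.10492780073791763 mid 0.5694567223758054 near@z0 0.5176183577628246
```

```bash
cat > brd.py <<'E'
from h import *
import sys
d=dict(np.load(sys.argv[1]+'.npz')); p={k:d[k] for k in('mtx','D','R','t')}
a=cv2.imread(sys.argv[1]+'.png'); hsv=cv2.cvtColor(a,cv2.COLOR_BGR2HSV)
g=((hsv[...,0]>70)&(hsv[...,0]<95)&(hsv[...,1]>120)).astype(float)
def cr(v,o):
    i=np.flatnonzero(np.diff((v>.5).astype(int)))[0]; return o+i+.5
far=[(c,cr(g[160:180,c],160)) for c in range(170,350,6)]
lef=[(cr(g[r,130:165],130),r) for r in range(180,262,6)]
rig=[(cr(g[r,345:385],345),r) for r in range(180,262,6)]
O=d['pos'];R=d['ori']
for zo in (.005,.0065,.008):
    f=lambda q:((ray(p,q,O[2]-zo+0.0)-O)@R)*1000
    F,Lf,Rt=f(far),f(lef),f(rig)
    print(zo,'far x',F[:,0].mean().round(2),'slope',np.polyfit(F[:,1],F[:,0],1)[0].round(4),'left y',Lf[:,1].mean().round(2),np.polyfit(Lf[:,0],Lf[:,1],1)[0].round(4),'right y',Rt[:,1].mean().round(2),np.polyfit(Rt[:,0],Rt[:,1],1)[0].round(4),'width',(Rt[:,1].mean()-Lf[:,1].mean()).round(2))
E
python3 brd.py pics/w5; python3 brd.py pics/w4
```

```text
0.005 far x 39.31 slope -0.0001 left y -54.11 0.0081 right y 54.24 0.0052 width 108.35
0.0065 far x 39.0 slope -0.0001 left y -54.66 0.0081 right y 54.79 0.0052 width 109.45
0.008 far x 38.68 slope -0.0001 left y -55.21 0.0081 right y 55.34 0.0052 width 110.55
0.005 far x 39.3 slope -0.0009 left y -54.05 0.0046 right y 54.23 0.0041 width 108.28
0.0065 far x 38.99 slope -0.0009 left y -54.6 0.0046 right y 54.78 0.0041 width 109.38
0.008 far x 38.67 slope -0.0009 left y -55.15 0.0046 right y 55.33 0.0041 width 110.48
```

Holder: yaw 14.8°, board-centre target along-axis 0.5695 m, cross 0.0393 m. All the edge residuals are under 1 mm. Board in the gripper: underside about 9 mm below the TCP and centre −1.1 mm along tool x. First I go above the gap, offset 28 mm towards the fixed jaw.

Request:
arm_command --hand '[2.4,2.4,2.4,2.4,2.4,2.4,2.4,2.4]' --pt "1.5 0 -2" --pt "4 0 -5" --pt "7 -0.2 -9" --pt "10 -0.2 -13" --pt "12.5 -0.25 -17" --pt "13.9 -0.25 -21" --pt "13.9 -0.25 -24" --pt "13.9 -0.25 -25" --spin '[0,0,0.01,0.01,0.01,0.01,0.01,0.01]'

```text
t: 6.9
position: [0.5438, 0.1561, 0.0983]
orientation: [[0.966, 0.259, -0.015], [0.259, -0.966, -0.001], [-0.015, -0.003, -1.0]]
ft_force: [-1.1, -0.6, -2.2]
opening: 0.314
```

```bash
cat > st.py <<'E'
from bench import robot
from h import *
o=robot.get_obs(); P=np.array(o['position']); R=np.array(o['orientation'])
ax=np.array([0.9668,0.2557]); ay=np.array([-0.2557,0.9668])
c=P+R@np.array([-.0011,0,0])
u,v=c[:2]@ax-.5695,c[:2]@ay-.0393
print('t',o['t'],'TCP',P.round(4),'board in holder x,y mm',round(u*1000,2),round(v*1000,2),'underside z',round((P[2]-.009)*1000,1),'yaw',np.degrees(np.arctan2(-R[1,1],-R[0,1])).round(2)-90-14.82,'tz',R[:2,2].round(4),'F',np.round(o['ft_force'],2),'op',o['opening'])
E
python3 st.py
```

```text
t 6.9 TCP [0.5438 0.1561 0.0983] board in holder x,y mm -4.97 -27.42 underside z 89.3 yaw 0.17999999999999972 tz [-0.0154 -0.0006] F [-1.07 -0.61 -2.24] op 0.3144310028380368
```

Request:
arm_command --hand '[2.4,2.4,2.4,2.4]' --pt "0.5 0.1 -1" --pt "0.5 0.1 -2" --pt "0.5 0.1 -2" --pt "0.5 0.1 -2" --spin '[0,0,0,0]'

```text
t: 7.3
position: [0.5489, 0.1571, 0.0789]
orientation: [[0.966, 0.259, -0.015], [0.259, -0.966, -0.001], [-0.014, -0.003, -1.0]]
ft_force: [0.3, -0.3, -2.5]
opening: 0.317
```

```bash
python3 st.py
```

```text
t 7.3 TCP [0.5489 0.1571 0.0789] board in holder x,y mm 0.22 -27.79 underside z 69.9 yaw 0.17999999999999972 tz [-0.0146 -0.0006] F [ 0.34 -0.35 -2.53] op 0.3165157713276439
```

Request:
arm_command --hand '[2.4,2.4,2.4,2.4]' --pt "0 0 -1" --pt "0 0 -1.8" --pt "0 0 -2.2" --pt "0 0 -2.2" --spin '[0,0,0,0]'

```text
t: 7.7
position: [0.5481, 0.157, 0.0559]
orientation: [[0.966, 0.259, -0.016], [0.259, -0.966, -0.001], [-0.016, -0.004, -1.0]]
ft_force: [-0.1, 0.6, -1.9]
opening: 0.316
```

```bash
python3 st.py
python3 - <<'E'
from bench import robot
from h import *
im=robot.grab_frame('scene'); cv2.imwrite('pics/s6.png',cv2.resize(im[90:210,250:410,::-1],(800,600),interpolation=cv2.INTER_CUBIC))
E
```

```text
t 7.7 TCP [0.5481 0.157  0.0559] board in holder x,y mm -0.54 -27.63 underside z 46.9 yaw 0.17999999999999972 tz [-0.0165 -0.0008] F [-0.09  0.64 -1.86] op 0.31640600639432287
```

View pics/s6.png

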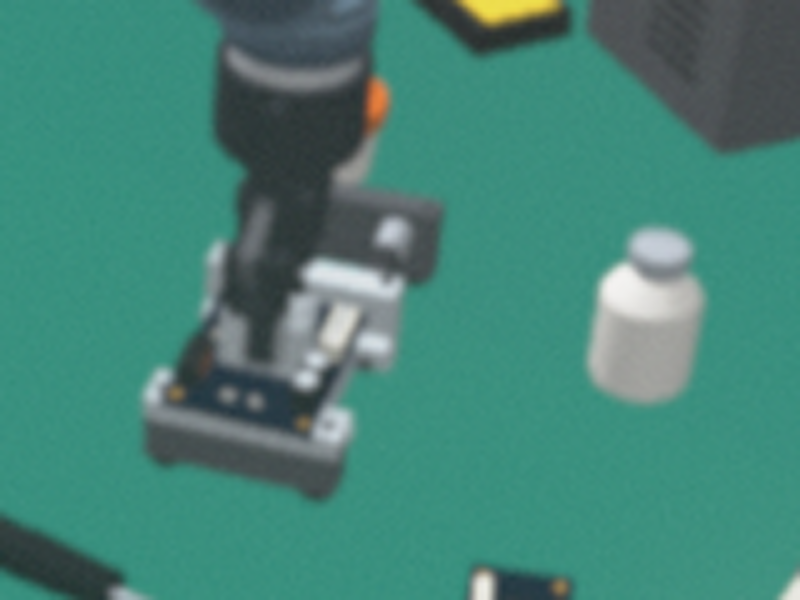

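Run:
```python
from bench import robot
from h import *
p=robot.camera_params('scene'); im=cv2.imread('pics/s6.png')
ax=np.array([0.9668,0.2557]); ay=np.array([-0.2557,0.9668])
W=lambda x,y,z:np.r_[(.5695+x/1e3)*ax+(.0393+y/1e3)*ay,z/1e3]
def dr(pts,col):
    q=(proj(p,np.array([W(*t) for t in pts]))+.5-[250,90])*5
    cv2.polylines(im,[q.astype(int)],True,col,1)
dr([(-52,-75,43),(52,-75,43),(52,-51,43),(-52,-51,43)],(0,0,255))
dr([(-40,-82.6,50),(40,-82.6,50),(40,27.4,50),(-40,27.4,50)],(0,255,255))
dr([(-52,31,60),(52,31,60),(52,31,37),(-52,31,37)],(255,0,255))
cv2.imwrite('pics/s6b.png',im)
```

```text
(no output)
```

View pics/s6b.png

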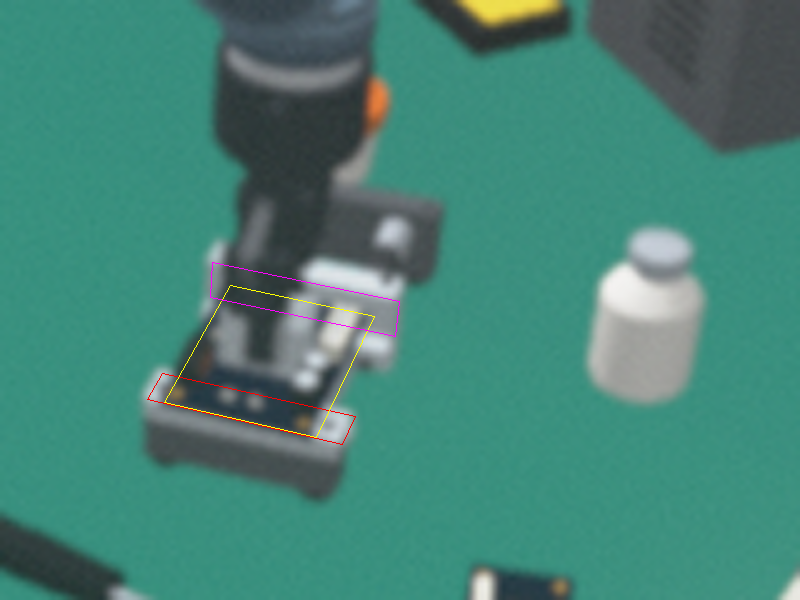

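Overlaid predictions match the picture, so the board is over the fixed jaw as intended. Now I push the sprung jaw back.

Request:
arm_command --hand '[2.4,2.4,2.4,2.4,2.4,2.4,2.4]' --pt "-0.05 0.3 0.1" --pt "-0.1 0.7 0.1" --pt "-0.25 1.2 0.1" --pt "-0.4 1.8 0.1" --pt "-0.5 2.2 0.1" --pt "-0.55 2.5 0.1" --pt "-0.55 2.5 0.1" --spin '[0,0,0,0,0,0,0]'

```text
t: 8.45
position: [0.5429, 0.182, 0.0577]
orientation: [[0.966, 0.26, -0.016], [0.26, -0.966, -0.002], [-0.016, -0.002, -1.0]]
ft_force: [-1.0, -5.8, 0.7]
opening: 0.311
```

```bash
python3 st.py
```

```text
t 8.45 TCP [0.5429 0.182  0.0577] board in holder x,y mm 0.78 -2.19 underside z 48.7 yaw 0.240000000000002 tz [-0.0158 -0.0022] F [-1.   -5.82  0.71] op 0.31093640641027764
```

The force is 5.9 N, against 5.7 N predicted for 21.8 mm of travel, so the pose is right. Continuing to about 31 mm and checking by wrist camera.

Request:
arm_command --hand '[2.4,2.4,2.4,2.4,2.4]' --pt "-0.1 0.3 0" --pt "-0.2 0.6 0" --pt "-0.3 0.9 0" --pt "-0.3 0.9 0" --pt "-0.3 0.9 0" --spin '[0,0,0,0,0]'

```text
t: 8.95
position: [0.5405, 0.1904, 0.0579]
orientation: [[0.965, 0.26, -0.014], [0.26, -0.965, -0.004], [-0.015, 0.0, -1.0]]
ft_force: [2.2, -6.1, -3.9]
opening: 0.319
```

```bash
python3 st.py
python3 - <<'E'
from bench import robot
from h import *
o=robot.get_obs();p=robot.camera_params('wrist'); im=robot.grab_frame('wrist')
np.savez('pics/w7.npz',pos=o['position'],ori=o['orientation'],**p); cv2.imwrite('pics/w7.png',im[:,:,::-1])
cv2.imwrite('pics/w7c.png',cv2.resize(im[100:325,100:400,::-1],(800,600),interpolation=cv2.INTER_CUBIC))
E
```

```text
t 8.95 TCP [0.5405 0.1904 0.0579] board in holder x,y mm 0.68 6.6 underside z 48.9 yaw 0.2700000000000031 tz [-0.014 -0.004] F [ 2.22 -6.1  -3.89] op 0.31922532138669435
```

View pics/w7c.png

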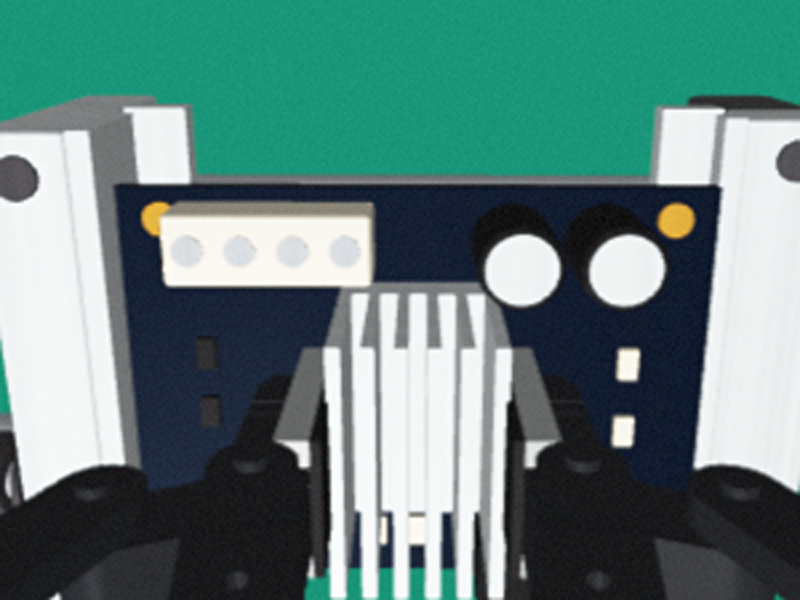

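The board's right edge is just inside the fixed lip and the left edge bears on the sprung jaw. I'll add 1 mm of push and lower part-way.

Request:
arm_command --hand '[2.4,2.4,2.4,2.4,2.4,2.4]' --pt "0 0.15 0" --pt "0 0.15 -0.3" --pt "0 0.15 -0.6" --pt "0 0.15 -0.9" --pt "0 0.15 -1.1" --pt "0 0.15 -1.1" --spin '[0,0,0,0,0,0]'

```text
t: 9.6
position: [0.542, 0.1915, 0.0479]
orientation: [[0.965, 0.26, -0.011], [0.26, -0.965, -0.005], [-0.012, 0.002, -1.0]]
ft_force: [2.4, -5.7, -1.5]
opening: 0.317
```

```bash
python3 st.py
```

```text
t 9.6 TCP [0.542  0.1915 0.0479] board in holder x,y mm 2.35 7.24 underside z 38.9 yaw 0.27999999999999403 tz [-0.0107 -0.0051] F [ 2.36 -5.67 -1.47] op 0.31727231753837826
```

Request:
arm_command --hand '[2.4,2.4,2.4,2.4,2.4,2.4]' --pt "-0.1 0 -0.2" --pt "-0.2 0 -0.4" --pt "-0.2 0 -0.6" --pt "-0.2 0 -0.75" --pt "-0.2 0 -0.85" --pt "-0.2 0 -0.85" --spin '[0,0,0,0,0,0]'

```text
t: 10.2
position: [0.5417, 0.1912, 0.0406]
orientation: [[0.965, 0.261, -0.007], [0.261, -0.965, -0.006], [-0.008, 0.004, -1.0]]
ft_force: [2.1, -5.1, -0.1]
opening: 0.313
```

```bash
python3 st.py
python3 - <<'E'
from bench import robot
from h import *
o=robot.get_obs();p=robot.camera_params('wrist'); im=robot.grab_frame('wrist')
np.savez('pics/w8.npz',pos=o['position'],ori=o['orientation'],**p); cv2.imwrite('pics/w8.png',im[:,:,::-1])
cv2.imwrite('pics/w8c.png',cv2.resize(im[100:325,100:400,::-1],(800,600),interpolation=cv2.INTER_CUBIC))
E
```

```text
t 10.2 TCP [0.5417 0.1912 0.0406] board in holder x,y mm 1.96 7.02 underside z 31.6 yaw 0.27999999999999403 tz [-0.0069 -0.0059] F [ 2.07 -5.1  -0.08] op 0.31297989887594185
```

View pics/w8c.png

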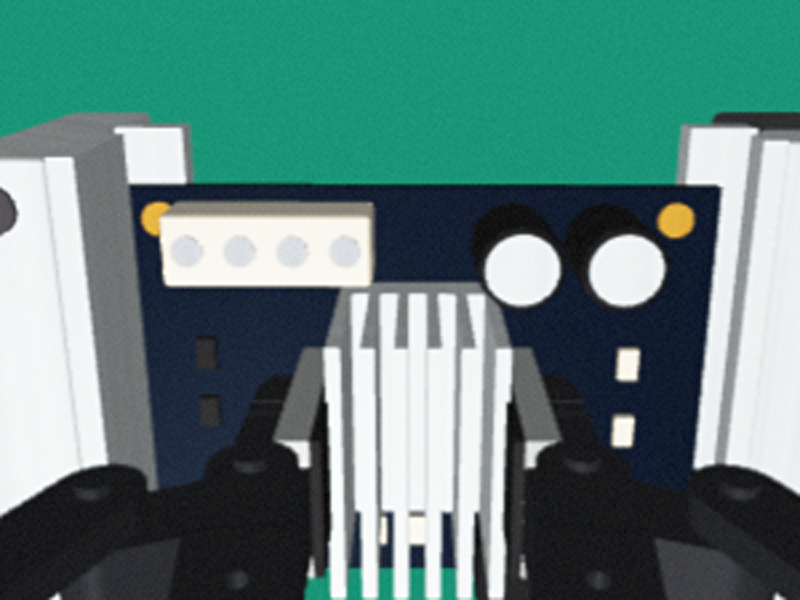

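The sprung jaw has closed over the left edge, and the right edge is below lip level. Next: settle lower and slide 7 mm to the fixed jaw.

Request:
arm_command --hand '[2.4,2.4,2.4,2.4,2.4,2.4,2.4]' --pt "0 0 -0.1" --pt "0 -0.1 -0.15" --pt "0 -0.25 -0.15" --pt "0 -0.45 -0.15" --pt "0 -0.6 -0.15" --pt "0 -0.7 -0.15" --pt "0 -0.7 -0.15" --spin '[0,0,0,0,0,0,0]'

```text
t: 10.95
position: [0.5434, 0.1847, 0.04]
orientation: [[0.966, 0.26, -0.002], [0.26, -0.966, -0.005], [-0.004, 0.004, -1.0]]
ft_force: [6.5, -1.4, -2.2]
opening: 0.31
```

```bash
python3 st.py
python3 - <<'E'
from bench import robot
from h import *
o=robot.get_obs();p=robot.camera_params('wrist'); im=robot.grab_frame('wrist')
np.savez('pics/w9.npz',pos=o['position'],ori=o['orientation'],**p); cv2.imwrite('pics/w9.png',im[:,:,::-1])
cv2.imwrite('pics/w9c.png',cv2.resize(im[100:325,100:400,::-1],(800,600),interpolation=cv2.INTER_CUBIC))
E
```

```text
t 10.95 TCP [0.5434 0.1847 0.04  ] board in holder x,y mm 2.0 0.26 underside z 31.0 yaw 0.2700000000000031 tz [-0.0024 -0.005 ] F [ 6.49 -1.39 -2.19] op 0.309922591450094
```

View pics/w9c.png

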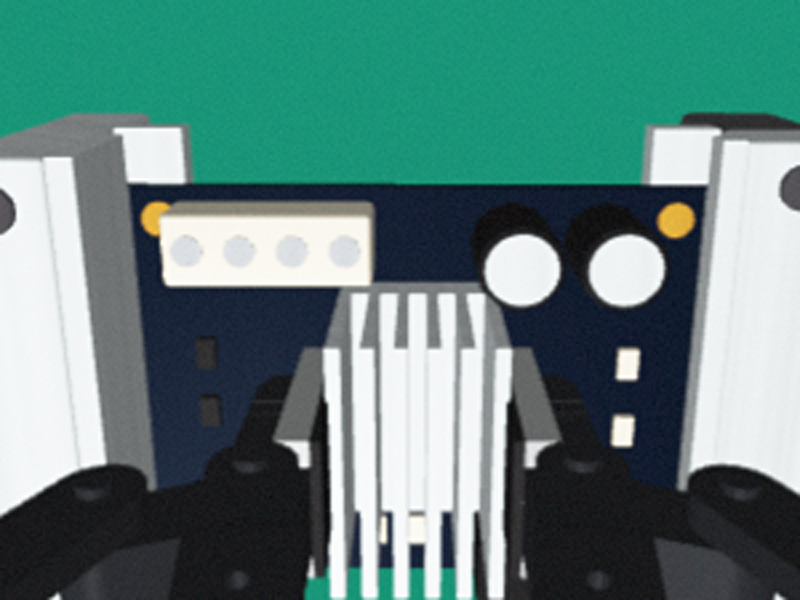

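Both edges are now under the lips. The force still shows the board's weight, so I'll press lightly down to the ledges before letting go.

Request:
arm_command --hand '[2.4,2.4,2.4,2.4]' --pt "-0.1 0 -0.1" --pt "-0.2 -0.05 -0.2" --pt "-0.2 -0.05 -0.25" --pt "-0.2 -0.05 -0.25" --spin '[0,0,0,0]'

```text
t: 11.4
position: [0.5431, 0.1845, 0.0393]
orientation: [[0.966, 0.26, 0.001], [0.26, -0.966, -0.004], [0.0, 0.004, -1.0]]
ft_force: [2.5, -2.7, 6.3]
opening: 0.311
```

```bash
python3 st.py
```

```text
t 11.4 TCP [0.5431 0.1845 0.0393] board in holder x,y mm 1.66 0.22 underside z 30.3 yaw 0.259999999999998 tz [ 0.0013 -0.0041] F [ 2.55 -2.7   6.33] op 0.31090816233325064
```

Firm contact on the ledges (+6 N up). Releasing and retreating upward.

Request:
arm_command --hand '[3.2,4,4.6,4.6,4.6]' --pt "0 0 0" --pt "0 0 0" --pt "0 0 0" --pt "0 0 0" --pt "0 0 0" --spin '[0,0,0,0,0]'

```text
t: 11.9
position: [0.5426, 0.1846, 0.039]
orientation: [[0.966, 0.26, 0.0], [0.26, -0.966, -0.004], [-0.001, 0.004, -1.0]]
ft_force: [-0.2, 0.8, -0.9]
opening: 0.536
```

```bash
python3 st.py
python3 - <<'E'
from bench import robot
from h import *
im=robot.grab_frame('wrist'); cv2.imwrite('pics/w10.png',im[:,:,::-1])
E
```

```text
t 11.9 TCP [0.5426 0.1846 0.039 ] board in holder x,y mm 1.2 0.45 underside z 30.0 yaw 0.259999999999998 tz [ 0.0002 -0.0041] F [-0.22  0.84 -0.93] op 0.5363460968645406
```

View pics/w10.png

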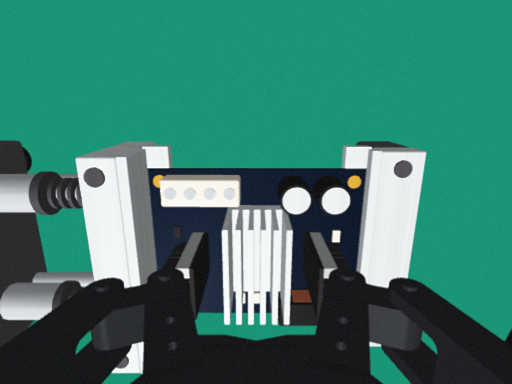

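The fingers are clear of the sink and the board stays under both lips. Raising.

Request:
arm_command --hand '[4.6,4.6,4.6,4.6,4.6,4.6,4.6,4.6]' --pt "0 0 0.5" --pt "0 0 2" --pt "0 0 5" --pt "0 0 9" --pt "-3 0 13" --pt "-7 0 17" --pt "-10 0 20" --pt "-10 0 20" --spin '[0,0,0,0,0,0,0,0]'

```text
t: 12.75
position: [0.443, 0.1855, 0.2466]
orientation: [[0.965, 0.262, 0.013], [0.262, -0.965, -0.002], [0.012, 0.005, -1.0]]
ft_force: [0.9, 0.1, 1.0]
opening: 0.539
```

Request:
arm_command --hand '[4.6,4.6,4.6,4.6]' --pt "-1 0 3" --pt "-3 0 6" --pt "-4 0 8" --pt "-4 0 8" --spin '[0,0,0,0]'

```text
t: 13.15
position: [0.4037, 0.1859, 0.3308]
orientation: [[0.965, 0.262, 0.021], [0.262, -0.965, -0.0], [0.02, 0.006, -1.0]]
ft_force: [1.5, -0.4, -0.2]
opening: 0.54
```

```bash
python3 st.py
python3 - <<'E'
from bench import robot
from h import *
o=robot.get_obs();p=robot.camera_params('wrist'); im=robot.grab_frame('wrist')
np.savez('pics/w11.npz',**p); cv2.imwrite('pics/w11.png',im[:,:,::-1])
im2=robot.grab_frame('scene'); cv2.imwrite('pics/s11.png',cv2.resize(im2[:,:,::-1],(800,600),interpolation=cv2.INTER_CUBIC))
c1=cv2.resize(im[0:150,130:330,::-1],(400,300),interpolation=cv2.INTER_CUBIC)
c2=cv2.resize(im2[100:190,270:390,::-1],(400,300),interpolation=cv2.INTER_CUBIC)
cv2.imwrite('pics/c11.png',np.hstack([c1,c2]))
E
```

```text
t 13.15 TCP [0.4037 0.1859 0.3308] board in holder x,y mm -132.75 37.17 underside z 321.8 yaw 0.36999999999999744 tz [ 0.0209 -0.0003] F [ 1.46 -0.39 -0.23] op 0.5398403996445565
```

View pics/c11.png

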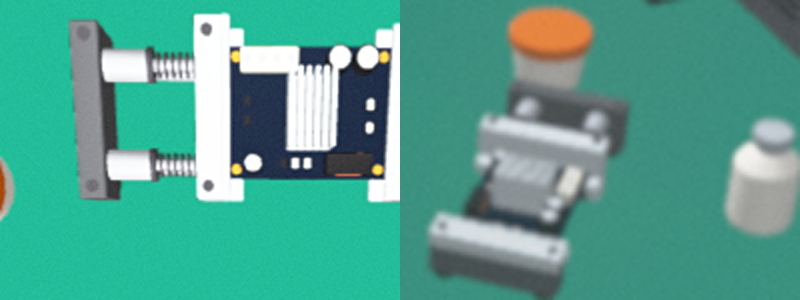

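View pics/w11.png

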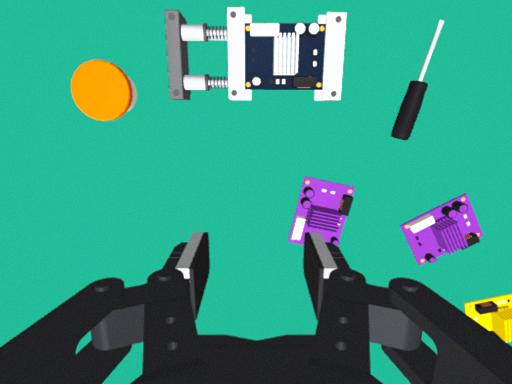

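View pics/s11.png

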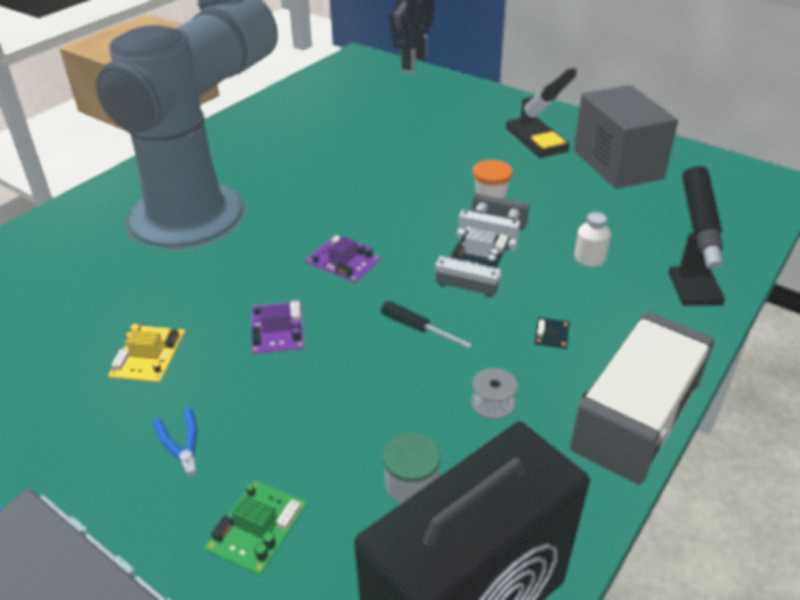

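The board sits between the jaws and the bystanders are where they were. One numeric check: lip gap, centring and squareness.

Run:
```python
from h import *
p=dict(np.load('pics/w11.npz')); a=cv2.imread('pics/w11.png').astype(float)
ax=np.array([0.9668,0.2557]); ay=np.array([-0.2557,0.9668])
H=lambda uv,z:((lambda q:np.array([q@ax-.5695,q@ay-.0393])*1000)(ray(p,uv,z)[0,:2])).round(2)
r=a[...,2]
cv2.imwrite('pics/w11c.png',cv2.resize(a[0:110,220:355].astype(np.uint8),(736,600),interpolation=cv2.INTER_CUBIC))
def cross(v,lo,hi,th):
    return [lo+i+(th-v[lo+i])/(v[lo+i+1]-v[lo+i]) for i in range(hi-lo) if (v[lo+i]-th)*(v[lo+i+1]-th)<0]
for row in (38,58,70):
    v=r[row-1:row+2].mean(0); e1=cross(v,238,256,130); e2=cross(v,318,335,130); print(row,e1,e2,'jaw edge@60',H((e1[0],row),.06),'@37',H((e1[-1],row),.037),'fixed@43/37',H((e2[-1],row),.043),H((e2[-1],row),.037))
for c in (256,268,280,300,312):
    g=a[:,c-1:c+2,1].mean(1); print(c,[(round(e,1),H((c,e),.033)[0],H((c,e),.03)[0]) for e in cross(g,15,32,100)+cross(g,80,100,100)])
```

```text
38 [np.float64(244.67865707434052)] [np.float64(324.3474576271187)] jaw edge@60 [18.36 50.02] @37 [22.95 50.67] fixed@43/37 [ 22.35 -49.44] [ 23.56 -50.66]
58 [np.float64(244.7565789473684)] [np.float64(323.23655913978496)] jaw edge@60 [-4.   50.01] @37 [-0.65 50.66] fixed@43/37 [ -0.95 -49.45] [ -0.07 -50.67]
70 [np.float64(244.7527352297593)] [np.float64(322.6437125748503)] jaw edge@60 [-17.75  50.06] @37 [-15.16  50.72] fixed@43/37 [-15.28 -49.55] [-14.59 -50.77]
256 [(np.float64(85.5), np.float64(-33.97), np.float64(-33.76)), (np.float64(88.7), np.float64(-37.98), np.float64(-37.8))]
268 [(np.float64(89.1), np.float64(-38.43), np.float64(-38.25))]
280 [(np.float64(24.7), np.float64(39.5), np.float64(40.2)), (np.float64(31.2), np.float64(32.0), np.float64(32.66)), (np.float64(83.2), np.float64(-30.89), np.float64(-30.66)), (np.float64(89.1), np.float64(-38.37), np.float64(-38.19))]
300 [(np.float64(86.8), np.float64(-35.29), np.float64(-35.09)), (np.float64(87.2), np.float64(-35.73), np.float64(-35.53)), (np.float64(89.1), np.float64(-38.22), np.float64(-38.04))]
312 [(np.float64(89.1), np.float64(-38.1), np.float64(-37.92))]
```

View pics/w11c.png

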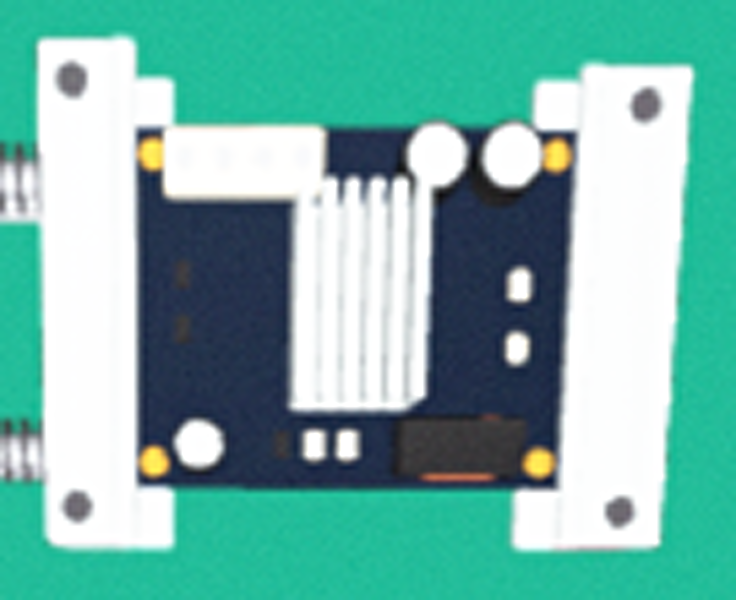

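```bash
python3 -c "
from bench import robot
print(robot.close_job(), robot.get_obs()['t'])"
```

```text
the job is handed in; nothing more can be done
the job is handed in; nothing more can be done
```

I loaded the dark board with the silver heat sink into the sprung holder, let go, backed off and handed the job in at about 13 s of the 45 s allowed.

**How it went:** I gripped the heat sink's y faces, pushed the sprung jaw back about 31 mm with the board's edge, and lowered the board between the lips. I then slid it 7 mm to the fixed jaw, pressed it onto the ledges and released it. The highest force I read between moves was about 7 N.

**Last checks:**
- **Seating:** Both 80 mm edges are under the lips. The gap between the lips measures about 101.4 mm, against 102 mm expected for a tight board, so the sprung jaw is at about 20 mm of travel.
- **Position:** The board is square and about 1 mm off centre along the jaws.
- **Flatness:** I judged this from contact just before release, with about 6 N upward and the underside at about 30 mm. I did not measure it again after release.
- **Bystanders:** In the last scene view the other things, including the look-alikes, are where they started.

No check failed; the edge measurements differed from the nominal sizes by up to about 1 mm, within the calibration error.

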